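Hook a drum-brake return spring onto its anchor post with a spring puller

TASK

The drum brake on the board still needs its second return spring: one end is already hooked in the loose shoe, the free eye is not yet on the anchor post. Pick up the wooden-handled spring puller, catch the spring behind its eye with the slotted claw, stretch it over the mushroom head of the post and let it down onto the neck under the head, so that it stays there by itself and draws the shoe in against the post. Then unhook the puller and lay it back down flat on the chest top, not touching the brake; do not touch the spring with the gripper or disturb the other things on the chest.

Things in the scene. Friction and masses are not known exactly. Their poses are not given: they have to be found in the camera images.
- puller_grip (a point): Middle of the wooden handle of the spring puller, half-way up (17 mm over its underside). Handle 96 mm long, 34 high, 24 wide at the waist, 30 at both ends. Tool 194 mm long, about 0.2 kg, lying flat; centre of mass about 30 mm from here towards the claw. x: from handle to claw, z: up. A cranked 8 mm steel shank leads to the claw.
- puller_claw (a point): Working spot of the puller's claw: in the middle of its slot, on the face towards the handle, 140 mm along x from puller_grip, 5 mm over the tool's underside, same axes. Claw: steel plate 20 wide, 5.5 thick (away from the handle), turned down, with a slot 7.5 wide, open below, up to 6 mm above this spot, that straddles the spring's neck wire.
- claw_lip (a point): Top of the two lips at the lower ends of the claw's tines, on its middle line, 2 mm below puller_claw: each lip is 3 mm thick and juts 5.5 mm from the claw's face towards the handle, so that it carries the back of the eye while the face pulls it. The shank's underside is 24.5 mm over the tool's underside, so it passes over the post. To let go, move about 8 mm towards the coils, then up.
- hook_eye (a point): Centre of the free eye of the loose spring. Wire 3.5 mm, eye 22.5 inside, 29.5 outside, almost closed, level. x: along the spring from shoe to eye (outwards), z: up. Loose, it is about 54 mm over the chest top and stays at the angle where it lies; it can be lifted by up to 0.6 rad about spring_root and sinks back level when let go.
- spring_neck (a point): Middle of the bare straight neck wire (3.5 mm) behind the eye, where the claw goes down: 22.5 mm from hook_eye towards the coils. Bare from the back of the eye (14.8 mm from hook_eye) to where the wire rises into the coils (28 mm from it; coils 16 mm thick from 34 mm on). It moves with the eye; axes as hook_eye.
- spring_root (a point): Where the loose spring is hooked into the web of the loose shoe, 56 mm over the chest top: the spring turns about this point. Unstretched, hook_eye is 79 mm from it. It moves a few mm as the shoe is drawn in.
- spring_hook (a joint): How far the loose spring is stretched (m): 0 unstretched, at most 0.055. Pull: 2 N plus 0.2 N per mm. With its eye centred over the post about 0.038; caught on the post about 0.031 (8 N).
- shoe (a joint): Angle of the loose shoe about its heel (rad): 0 when drawn in against the anchor post, up to 0.08 swung out. It follows the pull of the spring easily. The other shoe is already home, its spring fitted.
- post_neck_mid (a point): Axis of the anchor post at the height of the spring's wire, 56 mm over the chest top. The neck is 9 mm thick; above it a mushroom head 14 mm wide, its underside 4.5 mm and its top 9 mm above this point. The eye of the fitted spring sits 5 to 9 mm below this point. Axes as brake.
- brake: Drum brake, 210 mm across, on an 18 mm board 165 mm square; fixed. Origin: middle of the board's underside, at chest-top height. In its own x, y the post is at (-53, 68) mm and the root of the loose spring, shoe drawn in, at (-53, -49): fitted, that spring runs along +y. Shoes reach 53 mm over the chest top, the fitted spring's coils 57 mm, the post 65 mm.
- brake_cleaner: Aerosol can, 58 mm across, 212 mm high, standing; origin at its foot.
- grease_tin: Short food tin used for grease, 75 mm across, 58 mm high; origin at its foot.
- brush_jar: Empty glass jar, 70 mm across, 83 mm high; origin at its foot.
- solvent_tin: Pale pot, 85 mm across, with a brush standing in it, 191 mm high in all; origin at its foot.
- chest_driver: Screwdriver with a black handle, 193 mm long (its own y), 31 mm wide, 29 mm high, lying; origin under its middle.
- insulating_tape: Roll of black tape, 58 mm across, 19 mm high, lying; origin under its middle.
- brake_pad: Worn brake pad, 48 x 108 (its own y) x 12 mm, lying; origin under its middle.
- spanner_17: Combination spanner, 204 mm long (its own y), 37 mm wide, 9 mm high, lying; origin under its middle.
- oil_filter: Blue oil filter, 70 mm across, 89 mm high, standing; origin at its foot.
- bearing_1: Ball bearing, 42 mm across, 14 mm high, lying beside the puller's shank; origin under its middle.
- spark_plug: Spark plug, 74 mm long (its own y), 23 mm wide, 20 mm high, lying on the other side of the shank; origin under its middle.

How it is judged:
By the outcome, as a careful person would: the job done as asked, in the order asked, and still so for the second after the job is handed in, with the robot touching nothing.
It also fails if it takes over 61 s, if anything falls off the work surface, if the arm or the gripper's body presses on something with over 40 N, if the wrist force passes 120 N, or if a joint passes its speed limit or range.

ROBOT

A 6-joint arm with a two-finger parallel gripper is mounted at the origin on a cart in front of the work surface, level with it; the furniture and walls round the work are solid. World frame = base frame: x ahead of the robot, y to its left, z up, the work surface at z = 0. Lengths are in mm, angles in rad, forces in N, time in s.
With the tool pointing down it reaches from about 275 to 825 mm from the base axis. Payload 4.9 kg.
Tool frame: the origin (TCP) lies at the very end of the fingers, on their centre line; the grasp point (between the pads) lies 19 mm behind it; z points along the fingers, y is the line along which they close (so a half turn about z gives the same grasp; the last joint's range is limited). The gripper opens to 85 mm and grips with 20 to 120 N. Pads are 22 mm wide; open, the fingers measure 114 mm over their backs; the gripper's body (76 mm by 85 mm) begins 54 mm behind the grasp point. The pads swing forward as they close: fully open they stand 13 mm farther back than shut.
Start: joints at [1.21, 0.326, -0.193, 1.052, 0, 1.437], TCP at [123.666, 535.934, 231.281] pointing down, gripper open.
Joint ranges: [-2.65, 2.65], [-0.97, 1.79], [-1.3, 1.35], [-1.93, 2.1], [-1.47, 1.37], [-3.14, 3.14]. Speed limits (rad/s): [2.57, 2.57, 3.14, 3.14, 3.14, 3.14].

INTERFACE

Orientations are given as [roll, pitch, yaw] about the fixed x, y, z axes, in that order (R = Rz(yaw) Ry(pitch) Rx(roll)).
In Python, from bench import bot, solve_ik, imaging gives the robot as it stands. Calls block until the motion is done:
- bot.move_ptp(position, orientation): joint-space move of the TCP to a pose.
- bot.movel(position, rot=None, max_speed=150, threshold=None): straight line of the TCP; rot=None keeps the orientation; max_speed is the mean speed in mm/s. With threshold (N) it stops when the force on the tool has changed by that much, and returns True; else False.
- bot.move_j(angles): joint-space move.
- bot.grip(opening, effort=None): opening from 0.0 (shut) to 1.0 (fully open); effort is the grip in N (None keeps the last); returns when the fingers have stopped.
- bot.dwell(seconds).
- solve_ik(position, orientation): joint angles nearest the present ones, or None.
- bot.get_state(): the state.
- imaging.capture(name): name is "scene" or "top"; returns the picture (384x512x3 uint8, blue, green, red); there is no depth.
- imaging.camera_model(name): a dict with "K" (3x3 intrinsics, pixels), "k1" (the pictures are not rectified: a ray, as slopes to the right and down, at radius r is drawn at 1 + k1 r^2 times it, then the intrinsics apply), "position" and "rotation" of the camera in the world. Camera axes: x right, y up, looking along -z (the intrinsics and any distortion apply to the point x, -y, -z); pixel columns grow to the right and rows downward; lengths in mm; the calibration is good to about 2 mm. A picture is of the moment at which its call begins. camera_model takes no time and is no camera call.
A pose or a line that the arm cannot do raises bot.IKError and nothing moves.
- bot.sign_off(): hands the job in; it is judged then, once.
The state is a dict: "t": time; "qpos": joint angles; "joint_velocities": joint speeds; "effort": joint torques, N m; "tcp_pos": TCP position; "orientation": TCP orientation; "contact_force": force on the tool from outside, world axes, zero at the start; "wrist_torque": the same for the moment, N m; "opening": opening from 0.0 (shut) to 1.0 (fully open); "gripper_force": force on a finger pad.
Only numpy, scipy, OpenCV 4.12 (cv2) and the standard library are available. Lean on these libraries where they do the work, as an engineer would, in place of code of your own. Each camera call takes 0.05 s, during which the arm holds its last target. There are 200 camera calls.

## Working session

There is one attempt and no reset: what is moved stays moved. The work goes in short steps, each a Python script; the robot and the scene stay as the last script left them, time stands still between calls to the robot, and variables do not carry over. Pictures are saved under pics/ and viewed, at most 13 in all, crops included, and the job is handed in when it is done.

```bash
mkdir -p pics; ls
python3 - <<'E'
from bench import bot, imaging
import cv2
for n in("scene","top"):
    im=imaging.capture(n); cv2.imwrite(f"pics/{n}0.png",im)
    cv2.imwrite(f"pics/{n}0b.png",cv2.resize(im,(800,600),interpolation=cv2.INTER_CUBIC))
    print(imaging.camera_model(n))
E
```

```text
pics
{'K': array([[418.96427528,   0.        , 255.75864551],
       [  0.        , 418.96427528, 184.23700339],
       [  0.        ,   0.        ,   1.        ]]), 'k1': -0.15280675331474358, 'position': array([-133.77730152, -566.37817423,  804.81422541]), 'rotation': array([ 0.8809175 ,  0.01179162, -0.88125324])}
{'K': array([[488.54027373,   0.        , 253.23510736],
       [  0.        , 488.54027373, 184.02228272],
       [  0.        ,   0.        ,   1.        ]]), 'k1': -0.10216411662572226, 'position': array([ 3.80456667e+02, -8.57153421e-01,  1.21007934e+03]), 'rotation': array([ 0.11515534,  0.00396898, -1.57429329])}
```

View pics/scene0b.png

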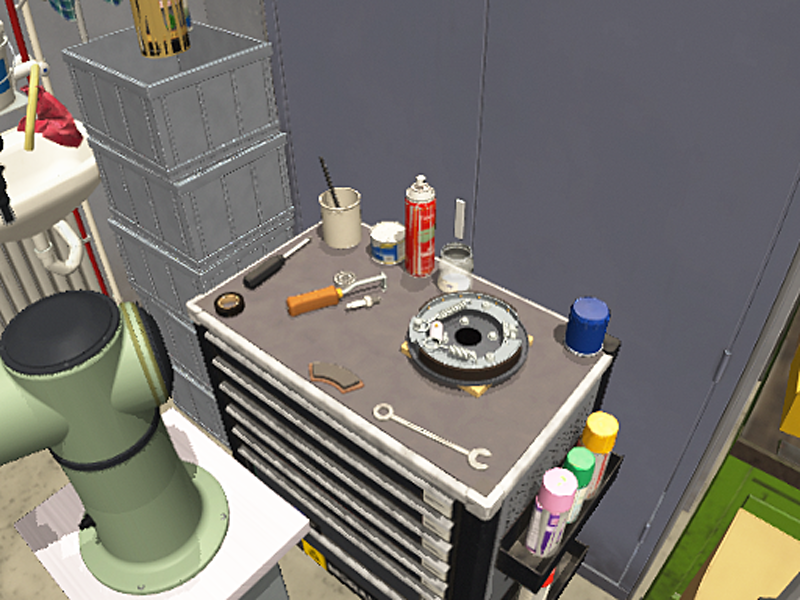

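View pics/top0b.png

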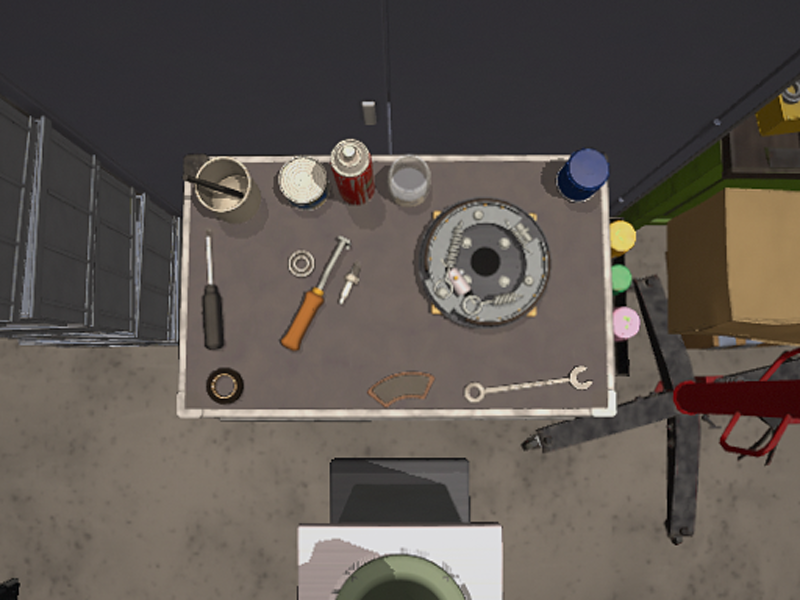

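The two views show the orange puller (top about (320,290) in the enlarged picture, claw (345,240)), and the brake around (485,262). The loose spring's eye appears at (472,306) and the pink/white post at (458,280). I'll zoom in.

```bash
cat > h.py <<'E'
import numpy as np, cv2
from scipy.spatial.transform import Rotation as R
from bench import bot, imaging, solve_ik
def ray(n,uv):
    m=imaging.camera_model(n);K=m["K"];k=m["k1"]
    d=np.array([(uv[0]-K[0,2])/K[0,0],(uv[1]-K[1,2])/K[1,1]]);s=d.copy()
    for _ in range(20): s=d/(1+k*(s@s))
    v=R.from_euler("xyz",m["rotation"]).apply([s[0],-s[1],-1.])
    return m["position"],v/np.linalg.norm(v)
def plane(n,uv,z):
    p,v=ray(n,uv); return p+v*(z-p[2])/v[2]
def proj(n,P):
    m=imaging.camera_model(n);K=m["K"]
    c=R.from_euler("xyz",m["rotation"]).inv().apply(np.asarray(P,float)-m["position"])
    s=np.stack([c[...,0]/-c[...,2],-c[...,1]/-c[...,2]],-1)
    s=s*(1+m["k1"]*(s**2).sum(-1,keepdims=True)); return s*[K[0,0],K[1,1]]+[K[0,2],K[1,2]]
def tri(uv1,uv2,a="top",b="scene"):
    p,v=ray(a,uv1);q,w=ray(b,uv2)
    s=np.linalg.lstsq(np.c_[v,-w],q-p,rcond=None)[0]
    A,B=p+v*s[0],q+w*s[1]; return (A+B)/2,np.linalg.norm(A-B)
def crop(im,x0,y0,w,h,k,step=10):
    c=cv2.resize(im[y0:y0+h,x0:x0+w],None,fx=k,fy=k,interpolation=cv2.INTER_CUBIC)
    for x in range(-(-x0//step)*step,x0+w,step):
        cv2.line(c,((x-x0)*k,0),((x-x0)*k,6),(0,255,0),1);cv2.putText(c,str(x),((x-x0)*k,16),0,.35,(0,255,0))
    for y in range(-(-y0//step)*step,y0+h,step):
        cv2.line(c,(0,(y-y0)*k),(6,(y-y0)*k),(0,255,0),1);cv2.putText(c,str(y),(8,(y-y0)*k),0,.35,(0,255,0))
    return c
def stack(a,b):
    h=max(a.shape[0],b.shape[0])
    return np.hstack([np.pad(i,((0,h-i.shape[0]),(0,0),(0,0))) for i in(a,b)])
E
python3 - <<'E'
from h import *
t=cv2.imread("pics/top0.png");s=cv2.imread("pics/scene0.png")
cv2.imwrite("pics/c1.png",stack(crop(t,264,124,92,86,6),crop(t,176,146,40,82,6)))
cv2.imwrite("pics/c2.png",stack(crop(s,254,182,90,75,6),crop(s,182,168,40,36,6)))
for y,x in((162,206),):pass
hsv=cv2.cvtColor(t,cv2.COLOR_BGR2HSV)
m=cv2.inRange(hsv,(5,140,90),(20,255,255));m[:, :170]=0;m[:,225:]=0
c=max(cv2.findContours(m,0,1)[0],key=cv2.contourArea);r=cv2.minAreaRect(c);print(r)
b=cv2.boxPoints(r);print([plane("top",p,17).round(1) for p in b],plane("top",r[0],17))
print("tan board px:")
m=cv2.inRange(hsv,(12,80,120),(30,255,255));m[:,:260]=0;m[:,360:]=0
for c in cv2.findContours(m,0,1)[0]:
    if cv2.contourArea(c)>3: print(cv2.boundingRect(c))
E
```

```text
((193.6366729736328, 203.3062286376953), (11.176470756530762, 42.17647171020508), 28.072484970092773)
[array([432.3, 185.9,  17. ]), array([523.8, 137.9,  17. ]), array([510.7, 113.5,  17. ]), array([419.5, 161.5,  17. ])] [471.44157806 149.73103923  17.        ]
tan board px:
(260, 250, 14, 5)
(273, 239, 5, 10)
(337, 196, 7, 7)
(276, 195, 6, 6)
(339, 136, 5, 5)
(277, 135, 5, 5)
```

View pics/c1.png

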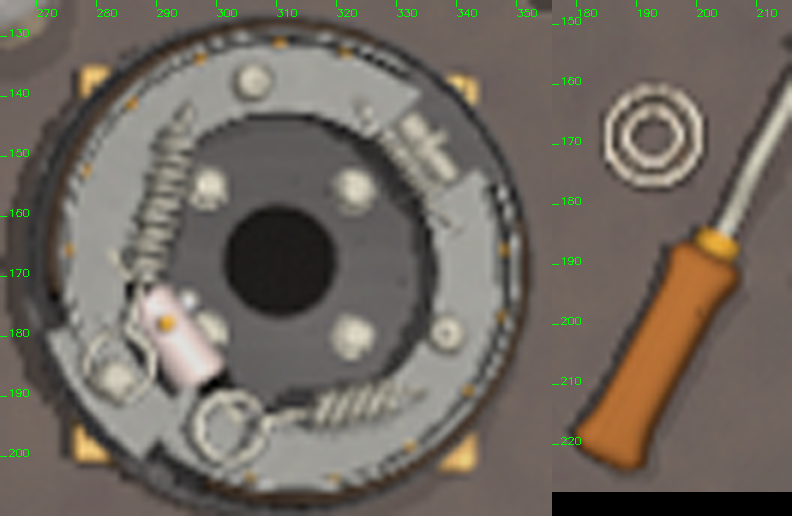

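View pics/c2.png

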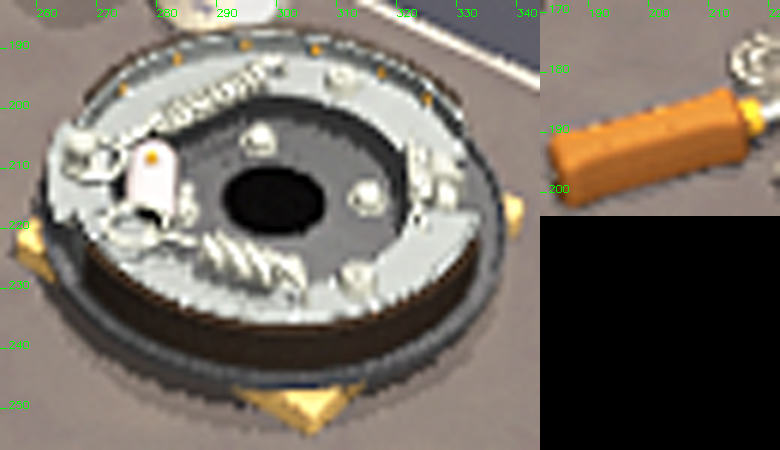

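Top crop: post head at about (283,186.5), loose eye centre (302.3,195.2), root about (334,188.5). Scene crop: post head (267,208.5), eye (276.5,220). I'll compute these and check them against the given dimensions.

Run:
```python
from h import *
np.set_printoptions(precision=1,suppress=True)
print("post",tri((283.2,186.5),(267,208.7)),plane("top",(283.2,186.5),64))
print("eye",tri((302.3,195.2),(276.5,220)),plane("top",(302.3,195.2),54))
e=plane("top",(302.3,195.2),54)
r=plane("top",(334.3,188.5),56);n=plane("top",(311,193.3),54);print("root",r,"neck",n,np.linalg.norm(e-r),np.linalg.norm(e-n))
C=[plane("top",p,18) for p in((277,135.2),(344,135.7),(344,203),(276.2,201))]
print("corners",C,np.mean(C,0)); hub=plane("top",(310,168),30); print("hub",hub)
g=plane("top",(193.64,203.3),17)
for a in(-.483,-.5): 
  c=g+[140*np.cos(a),140*np.sin(a),-12]; print("claw",c,proj("top",c),proj("scene",c))
print(bot.get_state()["orientation"])
for y in(-.483,-.483+np.pi,-.483-np.pi): print(y,solve_ik([g[0],g[1],3],[np.pi,0,y]), solve_ik([420,60,80],[np.pi,0,y-1.09]))
```

```text
post (array([507.1, -67. ,  50.9]), np.float64(3.3662159041778783)) [506.9 -67.5  64. ]
eye (array([ 486.6, -112.9,   52.8]), np.float64(1.3272393844648758)) [ 487.  -113.3   54. ]
root [ 502.5 -189.7   56. ] neck [ 491.4 -134.1   54. ] 77.98271724468704 21.275068482102295
corners [array([640.4, -56.2,  18. ]), array([ 638.8, -223.4,   18. ]), array([ 470.6, -219.1,   18. ]), array([476.3, -52.7,  18. ])] [ 556.5 -137.8   18. ]
hub [ 555.8 -135.5   30. ]
claw [595.4  84.7   5. ] [220.7 154.2] [246.1 182.8]
claw [594.3  82.6   5. ] [221.5 154.6] [246.4 183.2]
[-3.1 -0.   2.9]
-0.483 [ 0.2  0.5 -0.6  0.5  0.  -2.5] [-0.   0.3 -0.7  0.6  0.  -1.6]
2.658592653589793 [ 0.2  0.5 -0.6  0.5  0.   0.6] [-0.   0.3 -0.7  0.6  0.   1.5]
-3.624592653589793 [ 0.2  0.5 -0.6  0.5  0.   0.6] [-0.   0.3 -0.7  0.6  0.   1.5]
```

Everything agrees with the given sizes: brake centre plus the nominal offset lands 4 mm from the measured post, eye to root is 78 against 79, and neck to eye is 21 against 22.5. Next I grasp the puller.

```bash
cat >> h.py <<'E'
PI=np.pi
def tool(claw,a,off=(0,0,0)):
    """TCP position for claw spot at claw, tool yaw a (gripper yaw a+pi); off: claw in tool axes rel. to nominal"""
    d=np.array([140+off[0],off[1]]);c,s=np.cos(a),np.sin(a)
    return np.array([claw[0]-c*d[0]+s*d[1],claw[1]-s*d[0]-c*d[1],claw[2]-5+3-off[2]])
def rpy(a): return [PI,0,a+PI]
E
python3 - <<'E'
from h import *
g=[471.4,149.7]
bot.grip(0.65,80)
bot.move_ptp([*g,110],rpy(-.483))
print(bot.movel([*g,3],max_speed=120,threshold=15))
bot.grip(0.0,80)
s=bot.get_state();print(s["t"],s["tcp_pos"],s["opening"],s["contact_force"],s["gripper_force"])
bot.movel([*g,130],max_speed=150)
e=np.array([487,-113.3]);a=-1.371;n=e+22.5*np.array([np.cos(a),np.sin(a)])
bot.move_ptp(tool([*n,100],a),rpy(a))
s=bot.get_state();print(s["t"],s["tcp_pos"],s["opening"],s["contact_force"],n)
t=imaging.capture("top");c=imaging.capture("scene")
cv2.imwrite("pics/top1.png",t);cv2.imwrite("pics/scene1.png",c)
u=proj("top",[*n,100]).astype(int);v=proj("scene",[*n,100]).astype(int);print(u,v)
cv2.imwrite("pics/c3.png",stack(crop(t,u[0]-30,u[1]-30,66,60,6),crop(c,v[0]-30,v[1]-35,66,70,6)))
E
```

```text
False
3.8667 [472.16857388 149.8275781    3.88364639] 0.26869943856759726 [-0.4617533   0.02659092  6.08347803] 79.06536340713501
5.525 [463.08542314   1.74300133  97.2663412 ] 0.2664798615802124 [-0.3614114   0.42979382 -2.0161031 ] [ 491.46556855 -135.35240798]
[313 191] [285 209]
```

View pics/c3.png

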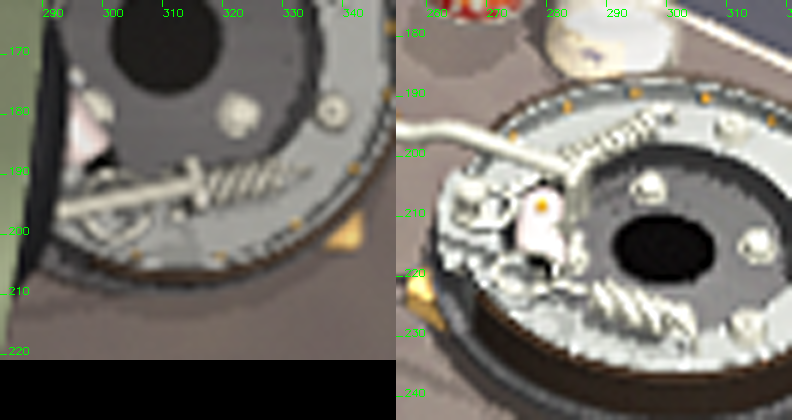

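The claw hangs over the neck as predicted: in the top view the plate is around (315.8,191.5), and in the scene view its lower end is around (285,209). Shank and spring are parallel. I'll lower to just over the wire and check there.

Run:
```python
from h import *
np.set_printoptions(precision=1,suppress=True)
n=np.array([491.47,-135.35]);a=-1.371;d=np.array([np.cos(a),np.sin(a)])
for z in (95,100,116,120): print(z,proj("top",[*(n+2.75*d),z]),proj("scene",[*(n+2.75*d),z]))
print(bot.movel(tool([*n,64],a),max_speed=100,threshold=6))
s=bot.get_state();print(s["t"],s["tcp_pos"],s["contact_force"])
t=imaging.capture("top");c=imaging.capture("scene")
cv2.imwrite("pics/top2.png",t);cv2.imwrite("pics/scene2.png",c)
# predicted: tine lower outer corners & spring neck
l=np.array([-d[1],d[0]])
for s_ in(-10,10): print("tine",s_,proj("scene",[*(n+s_*l),59]),proj("scene",[*(n+s_*l+5.5*d),59]))
cv2.imwrite("pics/c4.png",stack(crop(t,290,170,50,40,8),crop(c,262,190,50,50,8)))
```

```text
95 [314.7 191.3] [286.5 211. ]
100 [315.  191.1] [286.6 209.5]
116 [315.9 190.4] [286.8 204.7]
120 [316.1 190.2] [286.9 203.5]
False
6.1333 [463.7   2.4  62. ] [ 0.1  0.5 -1.5]
tine -10 [283.3 223.5] [285.3 224.2]
tine 10 [286.7 218.6] [288.6 219.3]
```

View pics/c4.png

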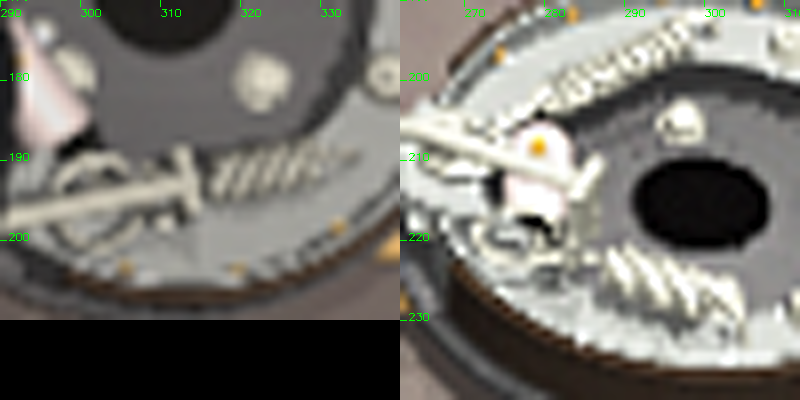

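The ring of the eye is centred around (302.3,195) with the shank running over its middle, and the plate at (313.5,192.6) is within about 1.5 mm of the neck axis. I'll go down with force sensing.

Run:
```python
from h import *
np.set_printoptions(precision=1,suppress=True)
n=np.array([491.47,-135.35]);a=-1.371
f0=bot.get_state()["contact_force"]
hit=bot.movel(tool([*n,54.5],a),max_speed=25,threshold=4)
s=bot.get_state();print(hit,s["t"],s["tcp_pos"][2]+2,s["contact_force"]-f0)
t=imaging.capture("top");c=imaging.capture("scene")
cv2.imwrite("pics/top3.png",t);cv2.imwrite("pics/scene3.png",c)
```

```text
False 6.7667 54.34670774745145 [1.5 0.4 0.5]
```

Run:
```python
from h import *
np.set_printoptions(precision=1,suppress=True)
n=np.array([491.47,-135.35]);a=-1.371;d=np.array([np.cos(a),np.sin(a)])
f0=bot.get_state()["contact_force"]
for k,z in((6,54.5),(12,56),(18,60),(24,66)):
    bot.movel(tool([*(n-k*d),z],a),max_speed=40)
    s=bot.get_state();f=s["contact_force"]-f0;print(k,s["t"],s["tcp_pos"]+[0,0,2],f,"along",f[:2]@d)
t=imaging.capture("top");c=imaging.capture("scene")
cv2.imwrite("pics/top4.png",t);cv2.imwrite("pics/scene4.png",c)
cv2.imwrite("pics/c5.png",stack(crop(t,290,170,50,40,8),crop(c,262,190,50,50,8)))
```

```text
6 7.1667 [462.4   8.1  54.5] [1.1 0.6 0.1] along -0.40938142145037354
12 7.475 [461.2  13.8  56.1] [0.9 0.1 0.5] along 0.062368111538119435
18 7.8083 [460.4  19.3  60.2] [ 1.8 -2.3 -0.8] along 2.6552467652396134
24 8.1667 [459.2  25.3  66.2] [ 2.6 -3.8 -0.7] along 4.280320168323467
```

View pics/c5.png

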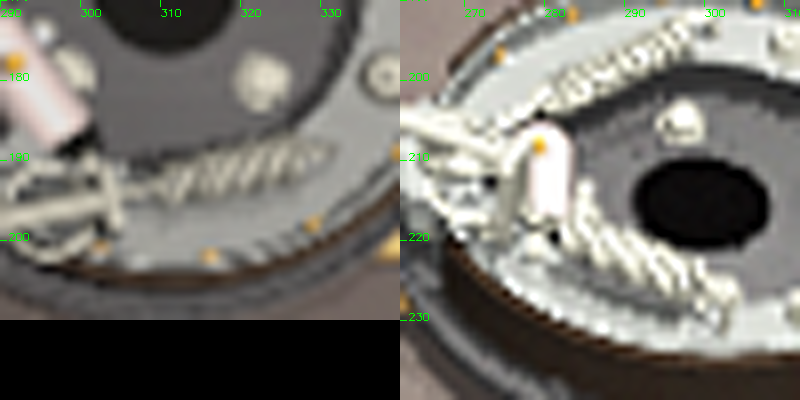

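The claw holds the back of the eye, with the spring stretched and lifted (eye at about (297,195) in the top view, coils running to (330,189)). Force along the spring is 4.3 N, as expected at that stretch. Now I raise it and carry it over the post.

Run:
```python
from h import *
np.set_printoptions(precision=1,suppress=True)
post=np.array([505.8,-68.2]);root=np.array([503,-187])
def at(eye,a,z,v=60):
    d=np.array([np.cos(a),np.sin(a)]); bot.movel(tool([*(eye+14.3*d),z],a),rpy(a),max_speed=v)
    s=bot.get_state();f=s["contact_force"];print(np.r_[eye,z,a],s["t"],f,f[:2]@d)
at(np.array([484.2,-96.5]),-1.371,78)
at(np.array([487,-82.]),-1.44,79)
at(post+[0,1.],-1.593,79)
t=imaging.capture("top");c=imaging.capture("scene")
cv2.imwrite("pics/top5.png",t);cv2.imwrite("pics/scene5.png",c)
cv2.imwrite("pics/c6.png",stack(crop(t,270,165,50,40,8),crop(c,245,185,50,50,8)))
```

```text
[484.2 -96.5  78.   -1.4] 8.6167 [ 0.6 -4.2 -4.7] 4.248831034553685
[487.  -82.   79.   -1.4] 9.0917 [ 1.  -7.4 -4.4] 7.4636163456611495
[505.8 -67.2  79.   -1.6] 9.925 [-0.  -9.9 -4.3] 9.876341269891054
```

View pics/c6.png

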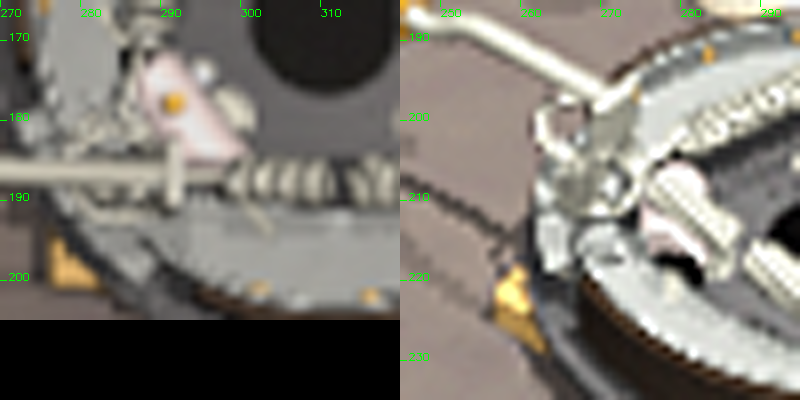

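The eye is held over the post: the shank runs at row 186.5, right across the post at (283.3,186.7), and the 9.9 N pull matches about 39 mm of stretch. Now I lower with force sensing.

Run:
```python
from h import *
np.set_printoptions(precision=1,suppress=True)
post=np.array([505.8,-67.7]);a=-1.593;d=np.array([np.cos(a),np.sin(a)])
for z in (70,64,60,56.5):
    h=bot.movel(tool([*(post+14.3*d),z],a),rpy(a),max_speed=40,threshold=6)
    s=bot.get_state();f=s["contact_force"];print(h,s["tcp_pos"]+[0,0,2],s["t"],f,f[:2]@d)
    if h: break
t=imaging.capture("top");c=imaging.capture("scene")
cv2.imwrite("pics/top6.png",t);cv2.imwrite("pics/scene6.png",c)
```

```text
False [507.3  56.2  69.2] 10.4 [-0.2 -9.1 -4.9] 9.056390288700202
False [507.4  56.2  63.3] 10.7 [ -0.8 -10.6  -3.3] 10.593942408523354
False [507.5  56.2  59.4] 10.95 [-0.2 -9.1 -3.1] 9.137730475510509
False [507.9  56.1  56.2] 11.2 [ 0.4 -9.7 -1.9] 9.672127037492848
```

Run:
```python
from h import *
np.set_printoptions(precision=1,suppress=True)
post=np.array([505.8,-67.7]);a=-1.593;d=np.array([np.cos(a),np.sin(a)])
for k in (5,8,11,14.5):
    bot.movel(tool([*(post+(14.3+k)*d),56.5],a),rpy(a),max_speed=30)
    s=bot.get_state();f=s["contact_force"];print(k,s["tcp_pos"]+[0,0,2],s["t"],f,f[:2]@d)
t=imaging.capture("top");c=imaging.capture("scene")
cv2.imwrite("pics/top7.png",t);cv2.imwrite("pics/scene7.png",c)
cv2.imwrite("pics/c7.png",stack(crop(t,270,165,50,40,8),crop(c,245,185,50,50,8)))
```

```text
5 [507.8  51.3  56.3] 11.6167 [ 0.  -8.2 -1.7] 8.16675187347608
8 [508.   49.9  56.4] 11.8667 [-1.1 -3.1 -0.5] 3.098355490957261
11 [508.3  47.7  56.5] 12.1167 [-0.1  0.4 -1.9] -0.44474541246560945
14.5 [508.3  43.5  56.5] 12.3833 [ 0.   0.5 -1.6] -0.5226336406793399
```

View pics/c7.png

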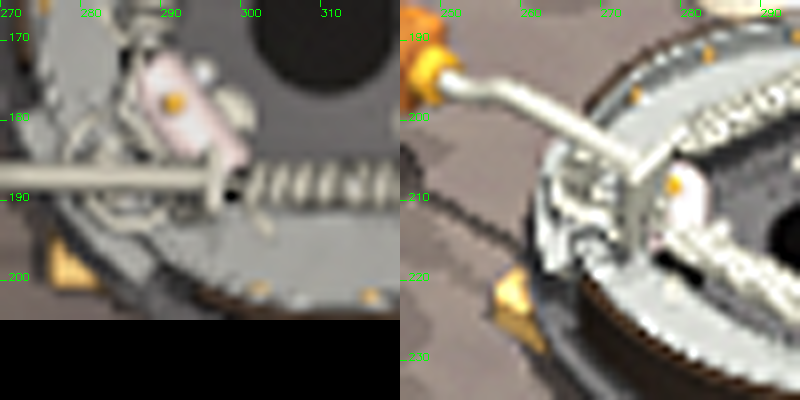

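The spring is caught: the load went from 8 N to zero about 7 mm back, the coils stay stretched, and the eye stays round the post (around (283,187) in the top view). Now I raise the claw out and lay the puller back in its original place.

Run:
```python
from h import *
np.set_printoptions(precision=1,suppress=True)
f0=bot.get_state()["contact_force"]
p=bot.get_state()["tcp_pos"];a=-1.593
h=bot.movel([p[0],p[1],p[2]+12],max_speed=30,threshold=4)
s=bot.get_state();print(h,s["t"],s["contact_force"]-f0)
if not h:
    bot.movel([p[0],p[1],150],max_speed=120)
    t=imaging.capture("top");c=imaging.capture("scene")
    g=[471.4,149.7]
    bot.move_ptp([*g,130],rpy(-.483))
    t=imaging.capture("top");c=imaging.capture("scene")
    cv2.imwrite("pics/top8.png",t);cv2.imwrite("pics/scene8.png",c)
    bot.movel([*g,20],max_speed=120)
    h=bot.movel([*g,2.8],max_speed=25,threshold=5)
    s=bot.get_state();print(h,s["t"],s["tcp_pos"],s["contact_force"])
    cv2.imwrite("pics/c8.png",stack(crop(t,262,125,62,80,6),crop(c,245,185,70,70,6)))
```

```text
False 13.0333 [0.  1.  0.3]
True 16.6333 [471.1 149.7   3.9] [-1.3  0.   5.6]
```

View pics/c8.png

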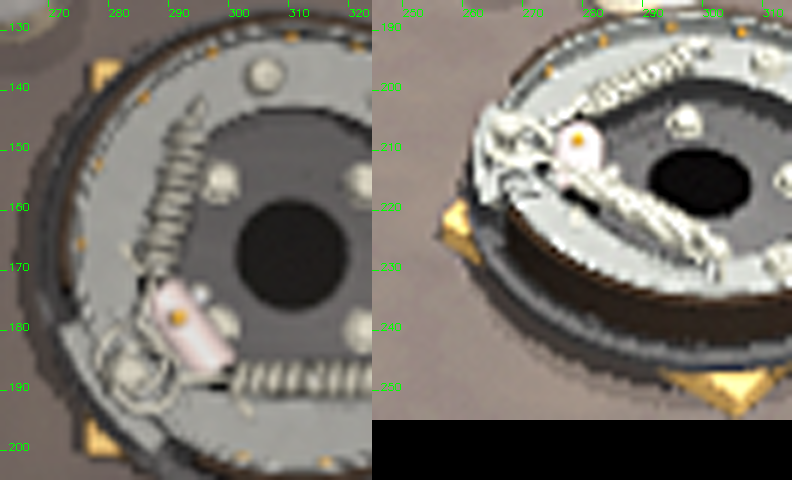

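The spring is stretched along +y with its eye round the post under the head at (282.5,187). The puller has touched down at its original height, so I release it and retreat.

Run:
```python
from h import *
g=[471.4,149.7]
bot.grip(0.6); bot.movel([*g,150],max_speed=100)
bot.move_j([1.21,.326,-.193,1.052,0,1.437]); bot.dwell(.5)
t=imaging.capture("top");c=imaging.capture("scene");s=bot.get_state();print(s["t"],s["contact_force"])
cv2.imwrite("pics/end.png",stack(crop(t,176,142,44,84,6),crop(c,180,165,85,60,6)))
```

```text
21.1333 [-0.49105835  0.15767994  0.2565718 ]
```

View pics/end.png

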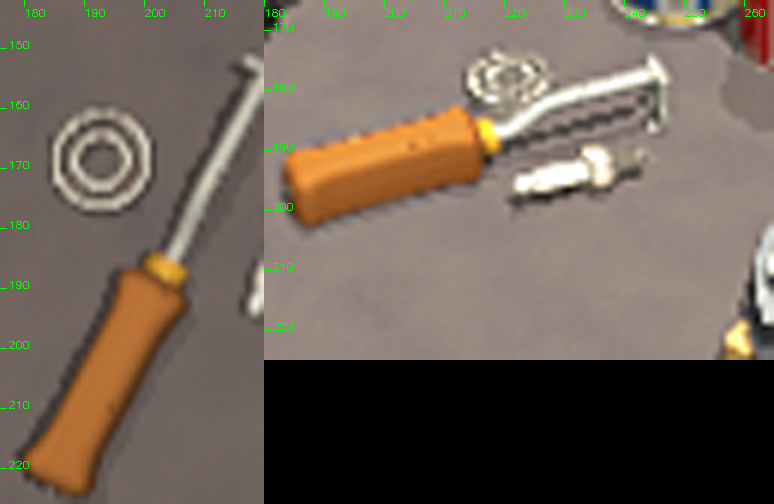

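The puller lies flat where it was, with its handle at (193,204) in the top view and the bearing and spark plug undisturbed.

```bash
python3 -c "
from bench import bot
print(bot.sign_off())"
```

```text
the job is handed in; nothing more can be done
None
```

The second return spring is hooked on the anchor post and holds by itself, the puller lies flat back in its original place clear of the brake, and the job is handed in (about 21 s on the robot's clock).

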